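Lock a spice jar in the one-hand jar clamp

ROBOT

A 6-joint arm with a two-finger parallel gripper is mounted at the origin on a cart in front of the work surface, level with it; the furniture and walls round the work are solid. World frame = base frame: x ahead of the robot, y to its left, z up, the work surface at z = 0. Lengths are in mm, angles in rad, forces in N, time in s.
With the tool pointing down it reaches from about 275 to 1000 mm from the base axis. Payload 8.4 kg.
Tool frame: the origin (TCP) lies on the centre line of the jaws, within the pads' length; the fingertips stand r.tip_reach ahead of it and the grasp point (between the pads) lies 3 mm ahead of it (r.tip_reach is the distance from the TCP to the fingertips, in mm); z points along the fingers, y is the direction in which the jaws open and shut (so a half turn about z gives the same grasp; the last joint's range is limited). The gripper opens to 85 mm and grips with 20 to 120 N. Pads are 22 mm wide; open, the fingers measure 114 mm over their backs; the gripper's body (76 mm by 85 mm) begins 54 mm behind the grasp point. The pads swing forward as they close: fully open they stand 13 mm farther back than shut.
Start: joints at [1.324, 0.353, 1.633, -0, 1.155, -0.002], TCP at [151.475, 606.369, 253.281] pointing down, gripper open.
Joint ranges: [-2.63, 2.63], [-0.92, 2.1], [0.06, 2.66], [-1.3, 4.44], [0, 2.69], [-3.02, 3.02]. Speed limits (rad/s): [2.22, 2.22, 2.79, 3.14, 3.14, 3.14].

INTERFACE

Orientations are given as [roll, pitch, yaw] about the fixed x, y, z axes, in that order (R = Rz(yaw) Ry(pitch) Rx(roll)).
In Python, from rig import sense, optics, r, nets gives the robot as it stands. The module is installed in compiled form; this text tells all that it offers.
- The arm moves only by the tool carry_out, never from a script. Its argument "increments" is a list that holds one entry, the list of rows, each a list of 6 numbers: the shift along the tool's x, y, z normalised to -1 to 1, where 1 is 40 cm, then the turn, a rotation vector about the tool's x, y, z normalised to -1 to 1, where 1 is 60 degrees. A call has 1 to 5 rows; each row is the pose to reach, as a shift and turn from the pose commanded when the call began, along the tool's axes at that moment; what a row does not reach only later rows make up. A row lasts 1/12 s, in which the tool goes at most 41.7 mm and 7.16 degrees, less where a joint would pass 70% of its speed; a pose out of reach is approached as far as the arm can. A call with a number of a shift or a turn outside -1 to 1 is refused whole. A call with a gripper value outside its range is refused whole. "hand" is the closure, from 0 (fully open) to 1 (shut), set as the call begins (left out, the last holds). The fingers move at their own pace and stop on an object; "squeeze" is the grip in N (left out, the last holds). Time passes only in rows, so rows that repeat a pose let the fingers close. It gives the time, the measured TCP pose, the force and the opening at its end, in the units of the state.
- sense(): the state, without advancing time (a new reading comes with each control period).
- optics.grab_frame(name): name is "scene" or "top" or "wrist"; returns a dict with "img" (400x640x3 uint8, red, green, blue), "range_z" (400x640 float32, mm along the optical axis (not along the pixel's ray), 0 where there is no reading), "fov_y" (degrees; the focal length in pixels is half the picture's height over the tangent of half this angle, whatever the lens; pixels are square), "cx", "cy" (the principal point, pixels), "R" (3x3) and "t" (3): a world point X has camera coordinates R X + t. Camera axes: x right, y down, z forward; pixel columns grow to the right and rows downward; lengths in mm; the calibration is good to about 2 mm. A picture is of the moment at which its call begins.
- r.sign_off(): hands the job in, once; it reports no verdict.
Trained networks look in the newest picture that a camera, given by its name, has taken for a name from the list of things; names that differ only in an ending like _2 or _b are one class to them, and where a whole thing is asked for, a point or a joint stands for the part that bears it (a point fixed in the world has none). Each returns a list of dicts, best first, with "confidence" (0 to 1); they miss things now and then, are a little off and sometimes report something else, mostly with a low value. They report only what shows in the picture. A call takes as long as a camera call. They do not tell look-alikes from the thing itself.
- nets.trace(target, camera): "mask" (400x640 bool, what is visible of it).
- nets.tip_of(target, camera): "point" ([x, y, z] in mm, in world coordinates, good to about 4 mm: a listed point, or the origin of a listed thing).
The state is a dict: "clock": time; "qpos": joint angles; "qvel": joint speeds; "joint_efforts": joint torques, N m; "eef_pos": TCP position; "tcp_rot": TCP orientation; "contact_force": force on the tool from outside, world axes, zero at the start; "wrist_torque": the same for the moment, N m; "opening": opening from 0.0 (shut) to 1.0 (fully open).
Only numpy, scipy, OpenCV 4.12 (cv2) and the standard library are available. Lean on these libraries where they do the work, as an engineer would, in place of code of your own. Each camera call takes 0.05 s, during which the arm holds its last target.

TASK

Stand the spice jar upright in the V-shaped nest of the white jar clamp and let go of it; then turn the clamp's red knob clockwise (seen from above) until the sprung pin drops into the notch of the brass cam, so that the jaw stays shut on the jar by itself when you let go. Feel for the end stop just past the notch and never force the knob against it, and leave the other things where they are.

Things in the scene. Friction and masses are not known exactly. Their poses are not given: they have to be found in the camera images.
- jar_center (a point): centre (half-way up) of the loose spice jar: clear glass, dark label and ridged black cap, round, 42 mm diameter (cap 44 mm), 105 mm tall, 0.11 kg; z axis along the jar. The amber bottle with a black cap that stands near it is another thing
- spice_jar: the same spice jar; origin at the centre of its underside
- holder: the jar clamp, fixed to the worktop; white base plate 94 x 300 x 10 mm, origin at the worktop near its middle; y axis from the knob (75 mm to the -y side of the origin) to the V nest (80 mm to the +y side), z up. Beyond the knob on the -y side is the sprung pin; the orange button on its tail sinks 6 mm towards its housing when the pin drops
- nest (a point): point on top of the base plate, 10 mm above the worktop, where the jar's axis stands when pushed fully into the 90 degree V; axes as the clamp's. V walls and jaw rise 38 mm above the plate. The V opens to -y; the open jaw's face is 27 mm from this point there, so the jar has 6 mm of play along y: best set it down 3 mm to the -y side; the jaw pushes it home
- jaw: black rubber jaw pad of the clamp, 38 x 8 x 36 mm, its top 48 mm above the worktop; on a spring, driven along +y of the clamp by the knob's eccentric. Its origin is no visible point: it lies 80 mm to the -y side of the nest point when open and moves with the jaw; axes as the clamp's
- knob_grip (a point): where to grip the red bar knob, on its vertical axis, 155 mm from the nest point on the -y side, 82 mm above the worktop. The bar is 52 mm long (along x of this point), 16 mm thick (y) and 44 mm tall: from 30 mm below this point to 14 mm above; under it a black collar of 42 mm diameter. z up; x and y turn with the knob
- knob (a joint): turn of the knob, rad; 0 at the start, grows clockwise seen from above. A spring turns it back to 0 if let go before the notch. The torque needed grows slowly to 0.3 or 0.4 N m, dips by 0.1 to 0.3 N m over about 0.1 rad as the pin drops, somewhere between 0.45 and 1.45 rad (different each time), then comes back; 0.08 rad farther is the end stop. Let go after the drop, it stays
- stop_post: fixed steel end-stop post, 10 mm diameter, beside the brass cam plate (72 mm across, 18 to 28 mm above the worktop, under the knob), 42 mm from the knob's axis; origin at its foot. A lug on the plate meets it just past the notch, felt as a steep rise of torque on the knob; over 15 N on it (0.6 N m more than the springs ask) is too much
- syrup_bottle: bystander: small amber bottle with black cap, 37 mm diameter, 84 mm tall, origin under it; leave alone
- garlic: bystander: garlic bulb, 54 mm, origin under it; leave alone
- red_onion: bystander: red onion, 65 mm, 74 mm tall, origin under it; leave alone
Mind the look-alikes: they are no part of the job. What is shaped like the spice_jar but turquoise is not meant.

How it is judged:
By the outcome, as a careful person would: the job done as asked, in the order asked, and still so for the second after the job is handed in, with the robot touching nothing.
It also fails if it takes over 72 s, if anything falls off the work surface, if the arm or the gripper's body presses on something with over 40 N, if the wrist force passes 120 N, or if a joint passes its speed limit or range.

## Working session

There is one attempt and no reset: what is moved stays moved. The work goes in short steps, Python scripts to look and compute and a tool call to move; the robot and the scene stay as the last step left them, time stands still between calls to the robot, and variables do not carry over. Pictures are saved under pics/ and viewed, and the job is handed in when it is done.

Besides the shell and the picture viewer there is one more tool, called after "Request:" in YAML: its name, and indented under it one key for each argument. carry_out: Moves the arm, as the interface text tells. Its arguments: {"type":"object","properties":{"increments":{"type":"array","items":{"type":"array","items":{"type":"array","items":{"type":"number","minimum":-1,"maximum":1}}}},"hand":{"type":"number"},"squeeze":{"type":"number"}},"required":["increments"]}

```bash
mkdir -p pics
cat > h.py <<'E'
import numpy as np, cv2
from rig import sense, optics, r, nets
def save(f,name,crop=None,s=1):
    im=f["img"][:,:,::-1]
    if crop: x0,y0,x1,y1=crop; im=im[y0:y1,x0:x1]
    if s!=1: im=cv2.resize(im,None,fx=s,fy=s,interpolation=cv2.INTER_CUBIC)
    cv2.imwrite("pics/"+name,im)
def foc(f): return 200/np.tan(np.radians(f["fov_y"])/2)
def world(f,u,v,z):
    k=foc(f); c=np.stack([(u-f["cx"])*z/k,(v-f["cy"])*z/k,z],-1)
    return (c-f["t"])@f["R"]
def proj(f,X):
    c=f["R"]@np.asarray(X)+f["t"]; k=foc(f); return f["cx"]+k*c[0]/c[2], f["cy"]+k*c[1]/c[2]
def pts(f):
    v,u=np.mgrid[0:400,0:640]; return world(f,u,v,f["range_z"].astype(float))
E
python3 - <<'E'
from h import *
s=sense(); print({k:np.round(v,3) for k,v in s.items()}, r.tip_reach)
for c in ["scene","top","wrist"]:
    f=optics.grab_frame(c); save(f,c+"0.png"); print(c,f["fov_y"],np.round(f["R"],3).tolist(),np.round(f["t"]))
    for n in ["jar_center","spice_jar","holder","nest","knob_grip","jaw","stop_post","syrup_bottle","garlic","red_onion"]:
        print(n,[(np.round(d["point"]).tolist(),round(d["confidence"],2),np.round(proj(f,d["point"])).tolist()) for d in nets.tip_of(n,c)])
E
```

```text
{'clock': np.float64(0.0), 'qpos': array([ 1.324,  0.354,  1.634,  0.   ,  1.155, -0.002]), 'qvel': array([-0.   , -0.001,  0.   ,  0.001,  0.002, -0.   ]), 'joint_efforts': array([ 2.0000e-03, -6.0526e+01, -3.4208e+01,  0.0000e+00,  9.0000e-03,
        0.0000e+00]), 'eef_pos': array([151.355, 605.932, 252.549]), 'tcp_rot': array([-3.14 , -0.   ,  2.897]), 'contact_force': array([ 0.627, -0.209,  0.721]), 'wrist_torque': array([ 0.016,  0.029, -0.059]), 'opening': np.float64(1.001)} 22.0
scene 53.67457399517439 [[0.889, -0.459, -0.005], [-0.295, -0.562, -0.773], [0.352, 0.688, -0.635]] [-490.  339.  616.]
jar_center [([577.0, 362.0, 49.0], 0.92, [261.0, 169.0]), ([473.0, 344.0, 50.0], 0.84, [224.0, 183.0]), ([670.0, 385.0, 55.0], 0.71, [289.0, 153.0])]
spice_jar [([473.0, 346.0, 1.0], 0.92, [227.0, 198.0]), ([577.0, 365.0, -1.0], 0.78, [262.0, 183.0]), ([666.0, 382.0, 2.0], 0.57, [289.0, 170.0])]
holder [([563.0, -20.0, 2.0], 0.67, [325.0, 287.0])]
nest [([579.0, 63.0, 14.0], 0.86, [314.0, 252.0])]
knob_grip [([545.0, -93.0, 83.0], 0.88, [337.0, 291.0])]
jaw []
stop_post [([523.0, -6
[... 677 characters left out ...]
.0, -19.0, 3.0], 0.61, [370.0, 222.0])]
nest [([580.0, 58.0, 7.0], 0.88, [341.0, 215.0])]
knob_grip [([550.0, -88.0, 84.0], 0.75, [402.0, 226.0])]
jaw [([565.0, -21.0, 2.0], 0.43, [371.0, 222.0])]
stop_post [([566.0, -23.0, 0.0], 0.54, [371.0, 222.0])]
syrup_bottle [([480.0, 261.0, -3.0], 0.55, [264.0, 251.0]), ([582.0, 61.0, 8.0], 0.38, [340.0, 214.0])]
garlic [([745.0, 134.0, -3.0], 0.72, [314.0, 155.0])]
red_onion [([707.0, 274.0, -2.0], 0.87, [262.0, 167.0])]
wrist 71.03829099746575 [[0.243, 0.97, -0.001], [0.937, -0.234, 0.258], [0.25, -0.064, -0.966]] [-625.  -34.  380.]
jar_center []
spice_jar []
holder []
nest []
knob_grip []
jaw []
stop_post []
syrup_bottle []
garlic []
red_onion []
```

View pics/scene0.png

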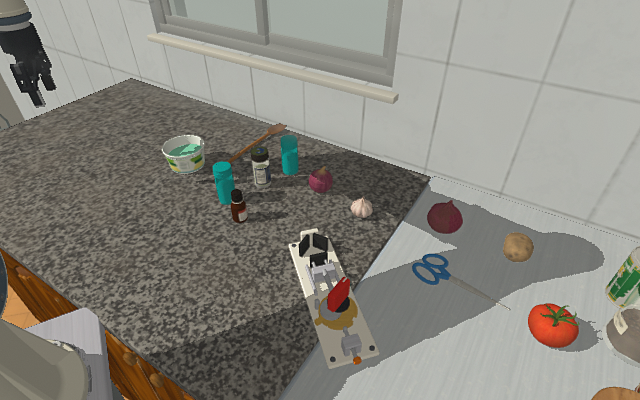

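View pics/top0.png

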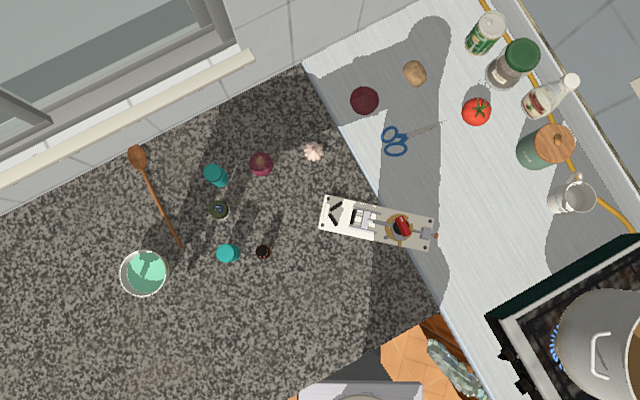

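Run:
```python
from h import *
f=optics.grab_frame("scene"); save(f,"sc1.png",(195,120,315,240),5)
save(f,"sc2.png",(270,220,400,340),5)
```

```text
(no output)
```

View pics/sc1.png

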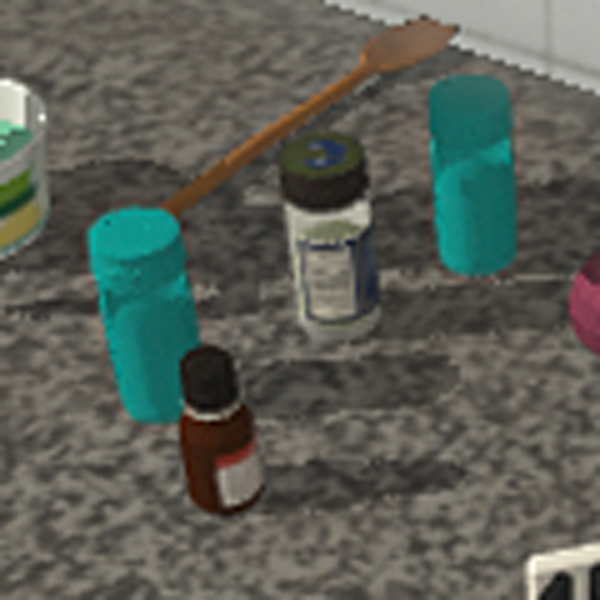

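View pics/sc2.png

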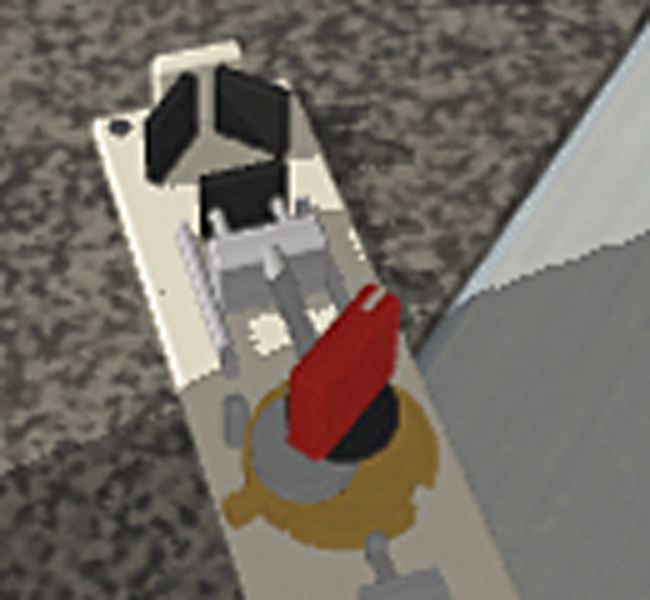

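Candidates for the jar in the scene picture: turquoise at (224,183), clear jar with label at (261,169), turquoise at (289,153), and the amber bottle at (240,210). By the description it's (261,169), which the close crop confirms. The clamp's brass notch is to the right of the pin, so clockwise brings it onto the pin.

Run:
```python
from h import *
for c in ["scene","top"]:
    f=optics.grab_frame(c); P=pts(f); ok=f["range_z"]>0
    d=np.hypot(P[...,0]-578,P[...,1]-364)
    m=ok&(d<35)&(P[...,2]>97); q=P[m]; print(c,"cap",m.sum(),q.mean(0),np.percentile(q,[2,98],axis=0).round(1).tolist())
    # red knob top
    im=f["img"].astype(int); red=(im[...,0]>120)&(im[...,1]<60)&(im[...,2]<60)
    m=ok&red&(np.hypot(P[...,0]-548,P[...,1]+91)<50)&(P[...,2]>90); q=P[m]
    if m.sum()>5:
        mn=q.mean(0); w,v=np.linalg.eigh(np.cov(q[:,:2].T)); print("knob",m.sum(),mn,np.sqrt(w*12),v[:,1],np.percentile(q[:,2],[50,98]))
    # base plate points (white, z 7..13)
    wht=(im.min(-1)>150); e=np.array([.2,.98]); rel=P[...,:2]-np.array([564,-18])
    m=ok&(P[...,2]>6)&(P[...,2]<14)&(np.hypot(rel[...,0],rel[...,1])<170)&(P[...,0]>480)&(P[...,0]<650)
    q=P[m]; (cx,cy),(a,b),an=cv2.minAreaRect(q[:,:2].astype(np.float32)); print("plate",m.sum(),cx,cy,a,b,an,q[:,2].mean())
    # heights around jaw/nest
    for lo,hi in [(14,40),(40,46),(46,52),(52,70)]:
        mm=ok&(P[...,2]>lo)&(P[...,2]<hi)&(np.hypot(P[...,0]-578,P[...,1]-50)<90); print(lo,hi,mm.sum(), P[mm].mean(0).round() if mm.any() else "")
    print("tab",np.median(P[...,2][ok&(np.hypot(P[...,0]-500,P[...,1]-150)<40)]))
```

```text
scene cap 155 [576.53368165 359.52406361 103.01568912] [[558.0, 341.3, 98.0], [596.9, 382.2, 105.5]]
knob 192 [546.7344221  -96.15732476  93.72053138] [14.62641072 48.50655697] [-0.91376583 -0.40624133] [93.8414368  96.01040678]
plate 3010 580.3089599609375 -40.72962951660156 298.6123352050781 134.4258575439453 78.64768981933594 8.49397063627909
14 40 748 [571.  28.  27.]
40 46 334 [575.  36.  43.]
46 52 107 [581.  69.  47.]
52 70 0 
tab -1.663204301029078
top cap 265 [579.61165554 363.88618275 106.10388041] [[559.7, 344.3, 98.7], [598.7, 384.0, 110.4]]
knob 104 [549.34101621 -91.30982492  96.31755869] [14.97780875 46.34113739] [-0.90437052 -0.42674813] [ 96.35359219 101.37874791]
plate 2680 565.8468627929688 -23.19195556640625 326.912109375 169.3903045654297 89.60884857177734 9.916893865682537
14 40 325 [572.  22.  22.]
40 46 185 [572.  13.  43.]
46 52 163 [584.  69.  49.]
52 70 6 [582.  76.  53.]
tab 0.8693484776343094
```

```bash
cat >> h.py <<'E'
from scipy.spatial.transform import Rotation as Ro
def inc(target, yaw=None, base=None):
    s=sense(); p=np.array(s["eef_pos"]); R=Ro.from_euler("xyz",s["tcp_rot"])
    d=R.inv().apply(np.array(target)-p)/400
    out=[d.round(4).tolist()]
    if yaw is not None:
        T=Ro.from_euler("xyz",[np.pi,0,yaw]); out.append(np.round((R.inv()*T).as_rotvec()/np.radians(60),4).tolist())
    return out, s["clock"], p.round(1).tolist(), np.round(s["tcp_rot"],4).tolist(), np.round(s["contact_force"],1).tolist()
E
python3 - <<'E'
from h import *
f=optics.grab_frame("wrist"); print(-f["R"].T@f["t"])
print(inc([578.5,362.5,240],2.897))
E
```

```text
[ 88.35696831 622.93465704 374.57900315]
([[-1.1835, -0.3327, 0.0332], [-0.0, -0.0, -0.0002]], 1.85, [151.5, 606.4, 253.3], [-3.1415, -0.0, 2.8968], [0.5, -0.2, -0.1])
```

Request:
carry_out:
  increments:
    - [[-0.1,-0.028,0,0,0,0],[-0.2,-0.056,0,0,0,0],[-0.3,-0.084,0,0,0,0],[-0.4,-0.112,0,0,0,0],[-0.5,-0.14,0,0,0,0]]
  hand: 0

```text
clock: 2.27
eef_pos: [333.3, 502.5, 253.5]
tcp_rot: [3.141, 0.0, 2.897]
contact_force: [0.4, 0.5, -0.3]
opening: 1.001
```

Request:
carry_out:
  increments:
    - [[-0.1,-0.028,0,0,0,0],[-0.2,-0.056,0,0,0,0],[-0.3,-0.084,0,0,0,0],[-0.4,-0.112,0,0,0,0],[-0.5,-0.14,0.01,0,0,0]]

```text
clock: 2.68
eef_pos: [514.3, 399.7, 250.2]
tcp_rot: [3.14, 0.001, 2.897]
contact_force: [1.1, 0.9, -0.8]
opening: 0.999
```

Run:
```python
from h import *
print(inc([578.5,362.5,240],2.897))
f=optics.grab_frame("wrist"); save(f,"w1.png")
print(nets.tip_of("jar_center","wrist"))
```

```text
([[-0.1781, -0.0515, 0.0256], [0.0012, 0.0009, -0.0002]], 2.6833, [514.3, 399.7, 250.2], [3.1403, 0.0009, 2.8968], [1.1, 0.9, -0.8])
[{'point': [578.6, 363.1, 54.1], 'confidence': 0.91}, {'point': [474.7, 341.8, 54.3], 'confidence': 0.83}, {'point': [667.0, 383.2, 53.9], 'confidence': 0.81}]
```

View pics/w1.png

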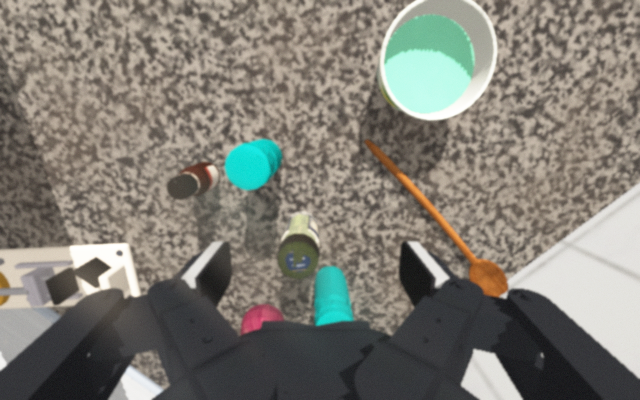

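The wrist view shows the clear jar's cap at (298,255), between the turquoise ones at (255,165) and (333,295). That agrees with (578.5, 363).

Request:
carry_out:
  increments:
    - [[-0.09,-0.026,0.01,0,0,0],[-0.178,-0.051,0.0256,0,0,0],[-0.178,-0.051,0.0756,0,0,0],[-0.178,-0.051,0.1556,0,0,0],[-0.178,-0.051,0.2256,0,0,0]]

```text
clock: 3.2
eef_pos: [577.0, 363.5, 158.3]
tcp_rot: [3.141, 0.001, 2.896]
contact_force: [0.7, -0.3, -1.3]
opening: 0.999
```

Run:
```python
from h import *
print(inc([578.7,362.8,69],2.897))
f=optics.grab_frame("wrist"); save(f,"w2.png")
print(nets.tip_of("jar_center","wrist"))
```

```text
([[-0.0044, -0.001, 0.2231], [0.001, 0.0006, -0.0013]], 3.2, [577.0, 363.5, 158.3], [3.1406, 0.0007, 2.8956], [0.7, -0.3, -1.3])
[{'point': [669.2, 385.1, 55.0], 'confidence': 0.78}]
```

View pics/w2.png

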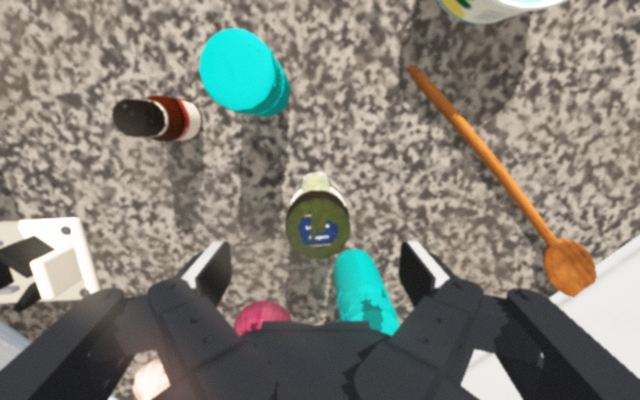

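The jar's cap at (318,225) is centred between the fingers (215 and 415). Next I descend and close.

Request:
carry_out:
  increments:
    - [[-0.003,-0.001,0.07,0,0,0],[-0.003,-0.001,0.14,0,0,0],[-0.003,-0.001,0.2,0,0,0],[-0.003,-0.001,0.222,0,0,0],[-0.003,-0.001,0.222,0,0,0]]

```text
clock: 3.72
eef_pos: [576.6, 363.0, 69.3]
tcp_rot: [-3.14, -0.002, 2.897]
contact_force: [0.5, 0.3, 0.9]
opening: 0.998
```

Request:
carry_out:
  increments:
    - [[0,0,0,0,0,0],[0,0,0,0,0,0],[0,0,0,0,0,0],[0,0,0,0,0,0],[0,0,0,0,0,0]]
  hand: 1
  squeeze: 30

```text
clock: 4.13
eef_pos: [578.7, 364.1, 72.2]
tcp_rot: [3.139, 0.002, 2.897]
contact_force: [-0.6, 2.1, 7.6]
opening: 0.498
```

Request:
carry_out:
  increments:
    - [[0,0,0,0,0,0],[0,0,0,0,0,0],[0,0,0,0,0,0],[0,0,0,0,0,0],[0,0,0,0,0,0]]

```text
clock: 4.55
eef_pos: [578.7, 364.1, 72.2]
tcp_rot: [3.139, 0.002, 2.897]
contact_force: [0.1, 2.3, 6.8]
opening: 0.505
```

Run:
```python
from h import *
print(inc([578.7,362.8,69],2.897))
```

```text
([[-0.0007, -0.0032, 0.008], [0.0026, 0.0021, -0.0003]], 4.55, [578.7, 364.1, 72.2], [3.1388, 0.0022, 2.8967], [0.1, 2.3, 6.8])
```

Request:
carry_out:
  increments:
    - [[0,0,-0.05,0,0,0],[0,0,-0.12,0,0,0],[0,0,-0.2,0,0,0],[0,0,-0.25,0,0,0],[0,0,-0.25,0,0,0]]

```text
clock: 4.97
eef_pos: [579.9, 364.4, 175.9]
tcp_rot: [3.136, 0.006, 2.897]
contact_force: [0.2, 1.1, -0.8]
opening: 0.5
```

Run:
```python
from h import *
print(sense()["opening"],inc([578,130,172],2.897))
f=optics.grab_frame("scene"); save(f,"sc3.png",(195,100,315,220),5)
```

```text
0.5003431850815517 ([[-0.1375, -0.5698, 0.0074], [0.0053, 0.0053, -0.0002]], 4.9667, [579.9, 364.4, 175.9], [3.136, 0.0055, 2.8968], [0.2, 1.1, -0.8])
```

View pics/sc3.png

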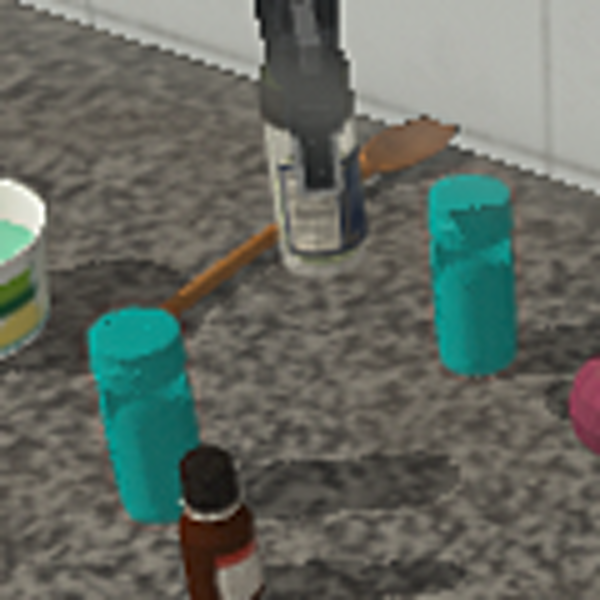

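The jar is held upright and clear of the table, between both turquoise jars. Now carry it towards the clamp.

Request:
carry_out:
  increments:
    - [[-0.018,-0.075,0,0,0,0],[-0.042,-0.175,0,0,0,0],[-0.066,-0.275,0,0,0,0],[-0.09,-0.375,0,0,0,0],[-0.114,-0.475,0,0,0,0]]

```text
clock: 5.43
eef_pos: [574.3, 165.7, 168.8]
tcp_rot: [-3.14, -0.002, 2.897]
contact_force: [0.4, -0.3, -0.8]
opening: 0.5
```

Request:
carry_out:
  increments:
    - [[-0.015,-0.06,0,0,0,0],[-0.023,-0.095,0,0,0,0],[-0.023,-0.095,0,0,0,0],[-0.023,-0.095,0,0,0,0]]

```text
clock: 5.77
eef_pos: [575.2, 128.4, 169.6]
tcp_rot: [-3.142, -0.001, 2.895]
contact_force: [0.0, 0.2, -0.9]
opening: 0.499
```

Run:
```python
from h import *
print(sense()["opening"],inc([578,130,172],2.897))
f=optics.grab_frame("wrist"); save(f,"w3.png")
for n in ["nest","knob_grip","holder","stop_post"]:
    print(n,[(np.round(d["point"],1).tolist(),round(d["confidence"],2)) for d in nets.tip_of(n,"wrist")])
P=pts(f); np.save("w3P.npy",P); np.save("w3i.npy",f["img"])
```

```text
0.49861536882401036 ([[-0.0059, 0.0056, -0.0061], [-0.0001, -0.001, -0.0017]], 5.7667, [575.2, 128.4, 169.6], [-3.1415, -0.0011, 2.8952], [0.0, 0.2, -0.9])
nest [([580.5, 62.1, 9.9], 0.63)]
knob_grip [([549.5, -90.5, 83.8], 0.59)]
holder [([565.0, -17.2, 4.0], 0.88)]
stop_post [([522.1, -59.6, 0.3], 0.51)]
```

View pics/w3.png

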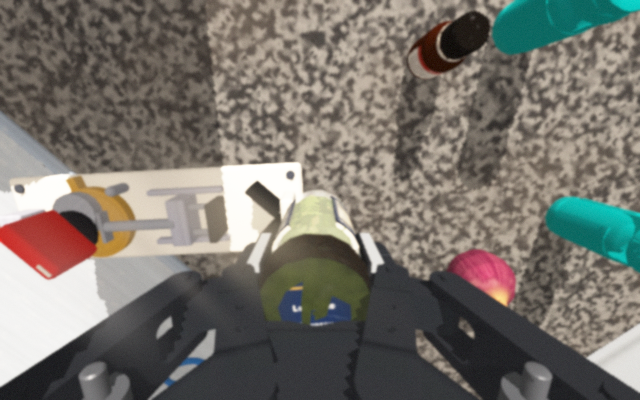

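Run:
```python
from h import *
P=np.load("w3P.npy"); im=np.load("w3i.npy")
# near long edge: for each column first row (from above) with z>6
E=[]
for u in range(40,296,3):
    col=P[:,u,:]
    for v in range(150,200):
        if 6<col[v,2]<14 and 6<col[v+2,2]<16: E.append(np.r_[col[v],v,u]); break
E=np.array(E); l=cv2.fitLine(E[:,:2].astype(np.float32),cv2.DIST_HUBER,0,.01,.01).ravel()
d=l[:2]*np.sign(l[1]); print(len(E),d,"yaw",np.arctan2(-d[0],d[1]),E[:,2].mean())
ex=np.array([d[1],-d[0]]); p0=l[2:]; 
for n,q in [("nest",(580.5,61.5)),("knob",(549,-91.5)),("hold",(564.5,-18))]: print(n,"lateral from edge (47 exp)",(np.array(q)-p0)@ex,"along",(np.array(q)-p0)@d)
# +y end edge: row-wise, max along-coordinate of plate points
m=(P[...,2]>7)&(P[...,2]<13)&(np.hypot(P[...,0]-565,P[...,1]+18)<190); m[:, 303:]=False
q=P[m][:,:2]-p0; a=q@d; b=q@ex
for lo in (3,8,13): k=(b>lo)&(b<lo+5); print("end",lo,np.percentile(a[k],[1,99]) if k.any() else None)
print("nest end should be 70 beyond nest")
# red top
red=(im[...,0]>130)&(im[...,1]<60)&(im[...,2]<60); mk=red&(P[...,2]>91)&(P[...,2]<101); print(mk.sum(),P[mk].mean(0))
```

```text
83 [0.19224304 0.9813473 ] yaw -0.19344732 7.666150854071783
nest lateral from edge (47 exp) 47.65842065007041 along 53.67797947582676
knob lateral from edge (47 exp) 46.15916505247901 along -102.52381660881565
hold lateral from edge (47 exp) 47.24018513948272 along -27.415021293788413
end 3 [-189.5451705   102.36582817]
end 8 [-183.12128423  102.45227083]
end 13 [-190.34834668  102.3751761 ]
nest end should be 70 beyond nest
601 [538.3736658  -93.78906037  96.01361119]
```

Run:
```python
from h import *
from scipy.optimize import least_squares
P=np.load("w3P.npy"); s=sense(); tcp=s["eef_pos"]
reg=np.zeros(P.shape[:2],bool); reg[192:330,262:368]=True
q=P[reg]; q=q[np.hypot(q[:,0]-tcp[0],q[:,1]-tcp[1])<32]
h=np.histogram(q[:,2],bins=np.arange(80,215,6)); print(list(zip(h[1].round(),h[0])))
for lo,hi,rad in [(98,125,21),(125,165,21),(172,197,22)]:
    k=(q[:,2]>lo)&(q[:,2]<hi); w=q[k]
    if k.sum()<30: continue
    fit=least_squares(lambda c:np.hypot(w[:,0]-c[0],w[:,1]-c[1])-rad,[tcp[0],tcp[1]],loss="soft_l1")
    print(lo,hi,k.sum(),fit.x-tcp[:2],np.abs(fit.fun).mean(), w.min(0),w.max(0))
top=q[(q[:,2]>198)]; print(len(top), top.mean(0)-tcp, np.median(top[:,2]), np.percentile(top[:,:2]-tcp[:2],[1,99],axis=0))
print("target inc",inc([579.6,58.4,169.6],2.945))
```

```text
[(np.int64(80), np.int64(0)), (np.int64(86), np.int64(0)), (np.int64(92), np.int64(0)), (np.int64(98), np.int64(31)), (np.int64(104), np.int64(83)), (np.int64(110), np.int64(100)), (np.int64(116), np.int64(127)), (np.int64(122), np.int64(148)), (np.int64(128), np.int64(155)), (np.int64(134), np.int64(177)), (np.int64(140), np.int64(199)), (np.int64(146), np.int64(220)), (np.int64(152), np.int64(336)), (np.int64(158), np.int64(461)), (np.int64(164), np.int64(474)), (np.int64(170), np.int64(684)), (np.int64(176), np.int64(245)), (np.int64(182), np.int64(462)), (np.int64(188), np.int64(741)), (np.int64(194), np.int64(779)), (np.int64(200), np.int64(6346)), (np.int64(206), np.int64(0))]
98 125 412 [-1.00766171 -0.06626479] 0.6289152407640372 [552.91932943 110.33130454  98.2875493 ] [569.42309922 151.43223933 124.9106723 ]
125 165 1726 [-1.43867101 -0.30359769] 1.0493079226728987 [553.04185465 104.88424156 125.00657696] [575.18047588 157.75195773 164.99623918]
172 197 2362 [-0.2867721  -1.13893845] 0.6182205969326429 [551.87996225 108.24681114 172.03098926] [575.48530491 154.74514942 196.99967381]
7485 [-9.14237043  1.21450297 35.80274484] 203.8222262653461 [[-21.67720937 -17.69945759]
 [  5.33224732  18.41662894]]
target inc ([[-0.0532, -0.1709, 0.0011], [0.0001, -0.0001, -0.0446]], 6.0167, [575.4, 129.9, 170.1], [3.1415, -0.0002, 2.8983], [-0.1, 0.1, -1.6])
```

Request:
carry_out:
  increments:
    - [[-0.02,-0.06,0,0,0,-0.02],[-0.04,-0.13,0,0,0,-0.0446],[-0.055,-0.1695,0,0,0,-0.0446],[-0.055,-0.1695,0.03,0,0,-0.0446],[-0.055,-0.1695,0.06,0,0,-0.0446]]

```text
clock: 6.43
eef_pos: [581.1, 57.7, 146.1]
tcp_rot: [3.141, 0.002, 2.943]
contact_force: [0.2, 0.0, -2.1]
opening: 0.502
```

Request:
carry_out:
  increments:
    - [[0,0,0.03,0,0,0],[0,0,0.06,0,0,0],[0,0,0.06,0,0,0],[0,0,0.06,0,0,0]]

```text
clock: 6.77
eef_pos: [579.5, 58.2, 120.9]
tcp_rot: [-3.141, -0.002, 2.944]
contact_force: [0.1, 0.5, -0.9]
opening: 0.497
```

Run:
```python
from h import *
print(inc([580.4,58.8,84],2.945))
f=optics.grab_frame("wrist"); save(f,"w4.png")
f=optics.grab_frame("scene"); save(f,"sc4.png",(260,180,380,300),5)
```

```text
([[-0.0021, 0.002, 0.0922], [-0.0006, -0.0024, -0.0005]], 6.7667, [579.5, 58.2, 120.9], [-3.1409, -0.0025, 2.9445], [0.1, 0.5, -0.9])
```

View pics/w4.png

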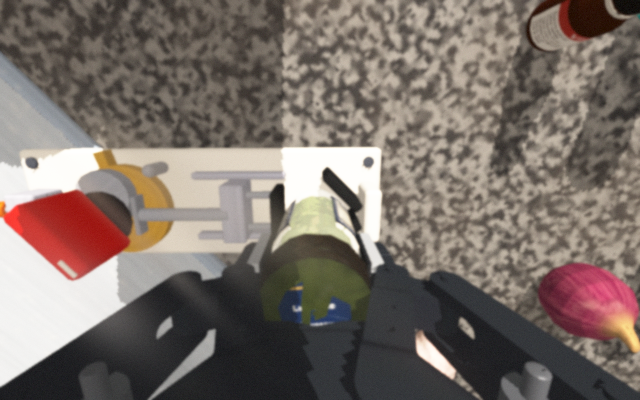

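View pics/sc4.png

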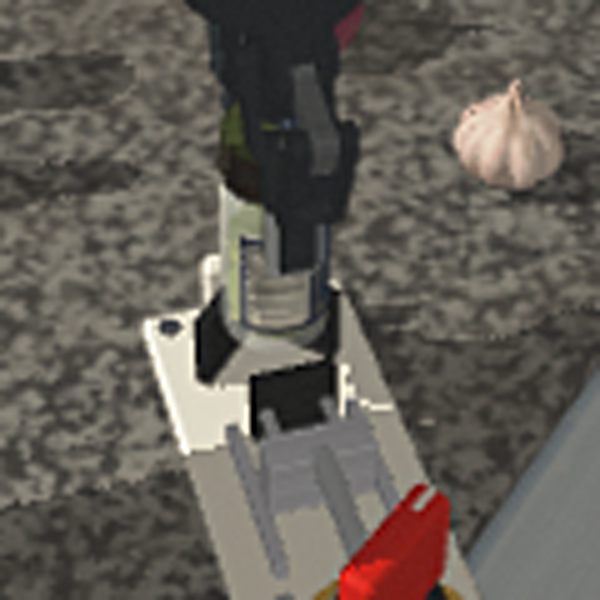

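Both views show the jar just above the gap between the jaw (wrist ~278,205) and the V walls (340,190). Lowering while watching the force.

Request:
carry_out:
  increments:
    - [[-0.001,0.001,0.02,0,0,0],[-0.001,0.001,0.04,0,0,0],[-0.001,0.001,0.05,0,0,0],[-0.001,0.001,0.05,0,0,0]]

```text
clock: 7.2
eef_pos: [580.4, 57.8, 101.4]
tcp_rot: [-3.141, -0.001, 2.943]
contact_force: [-0.2, -0.1, -0.8]
opening: 0.5
```

Request:
carry_out:
  increments:
    - [[0,0,0.015,0,0,0],[0,0,0.03,0,0,0],[0,0,0.038,0,0,0],[0,0,0.038,0,0,0]]

```text
clock: 7.53
eef_pos: [580.5, 57.8, 86.1]
tcp_rot: [-3.141, -0.001, 2.943]
contact_force: [0.6, 0.2, -1.0]
opening: 0.498
```

Run:
```python
from h import *
print(inc([580.4,58.8,82],2.945))
```

```text
([[0.0007, 0.0024, 0.0103], [-0.0001, -0.0008, -0.0016]], 7.5333, [580.5, 57.8, 86.1], [-3.1415, -0.0009, 2.9434], [0.6, 0.2, -1.0])
```

Free so far, with 2–4 mm to go.

Request:
carry_out:
  increments:
    - [[0,0,0.003,0,0,0],[0,0,0.006,0,0,0],[0,0,0.006,0,0,0]]

```text
clock: 7.78
eef_pos: [580.9, 57.8, 84.6]
tcp_rot: [3.142, 0.0, 2.943]
contact_force: [-0.4, -0.1, -1.4]
opening: 0.497
```

Request:
carry_out:
  increments:
    - [[0,0,0.003,0,0,0],[0,0,0.006,0,0,0],[0,0,0.006,0,0,0]]

```text
clock: 8.03
eef_pos: [580.8, 57.8, 82.1]
tcp_rot: [3.142, 0.0, 2.943]
contact_force: [0.1, 0.2, -1.0]
opening: 0.499
```

Run:
```python
from h import *
print(inc([580.4,58.8,82],2.945))
f=optics.grab_frame("scene"); save(f,"sc5.png",(260,180,380,300),5)
```

```text
([[0.0015, 0.0022, 0.0003], [0.0, 0.0, -0.0015]], 8.0333, [580.8, 57.8, 82.1], [3.1415, 0.0, 2.9435], [0.1, 0.2, -1.0])
```

View pics/sc5.png

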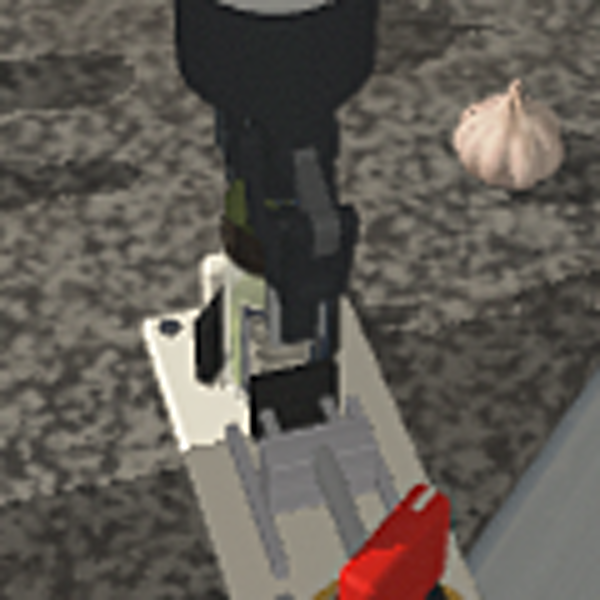

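The jar is between the V and the jaw. Lower until contact.

Request:
carry_out:
  increments:
    - [[0,0,0.003,0,0,0],[0,0,0.005,0,0,0],[0,0,0.005,0,0,0]]

```text
clock: 8.33
eef_pos: [581.2, 57.8, 81.8]
tcp_rot: [3.141, 0.001, 2.944]
contact_force: [-5.4, -0.5, 15.7]
opening: 0.5
```

Landed at 81.8 mm, which matches 72 + 10. Unload slightly, then release.

Request:
carry_out:
  increments:
    - [[0,0,-0.003,0,0,0],[0,0,-0.004,0,0,0],[0,0,-0.004,0,0,0]]

```text
clock: 8.58
eef_pos: [581.0, 57.8, 81.9]
tcp_rot: [3.141, 0.0, 2.943]
contact_force: [-0.5, -1.0, 1.8]
opening: 0.497
```

Request:
carry_out:
  increments:
    - [[0,0,0,0,0,0],[0,0,0,0,0,0],[0,0,0,0,0,0],[0,0,0,0,0,0],[0,0,0,0,0,0]]
  hand: 0

```text
clock: 9.0
eef_pos: [580.9, 57.8, 81.8]
tcp_rot: [3.142, 0.0, 2.943]
contact_force: [-0.6, 0.1, -0.3]
opening: 1.0
```

Request:
carry_out:
  increments:
    - [[0,0,-0.02,0,0,0],[0,0,-0.08,0,0,0],[0,0,-0.16,0,0,0],[0,0,-0.24,0,0,0],[0,0,-0.28,0,0,0]]

```text
clock: 9.42
eef_pos: [582.3, 57.9, 198.1]
tcp_rot: [3.14, 0.004, 2.944]
contact_force: [1.3, 0.0, 0.3]
opening: 1.002
```

Run:
```python
from h import *
print(inc([548.7,-91.3,195]))
f=optics.grab_frame("scene"); save(f,"sc6.png",(260,200,380,320),5)
f=optics.grab_frame("wrist"); save(f,"w6.png")
for n in ["spice_jar","nest","knob_grip"]:
    print(n,[(np.round(d["point"],1).tolist(),round(d["confidence"],2)) for d in nets.tip_of(n,"wrist")])
```

```text
([[0.009, -0.3823, 0.0073]], 9.4167, [582.3, 57.9, 198.1], [3.1403, 0.0042, 2.9435], [1.3, 0.0, 0.3])
spice_jar [([579.0, 64.9, 10.4], 0.95), ([470.7, 339.8, -0.7], 0.88), ([668.3, 383.9, -2.6], 0.77), ([523.6, -61.2, -4.7], 0.35)]
nest []
knob_grip [([549.6, -90.5, 85.9], 0.84)]
```

View pics/sc6.png

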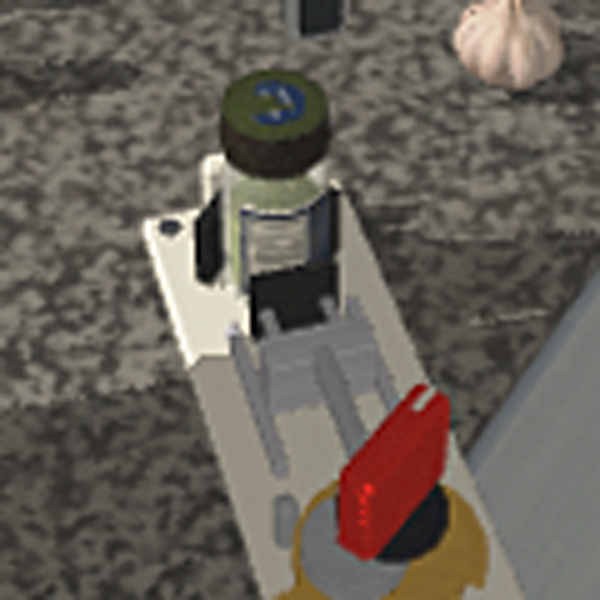

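View pics/w6.png

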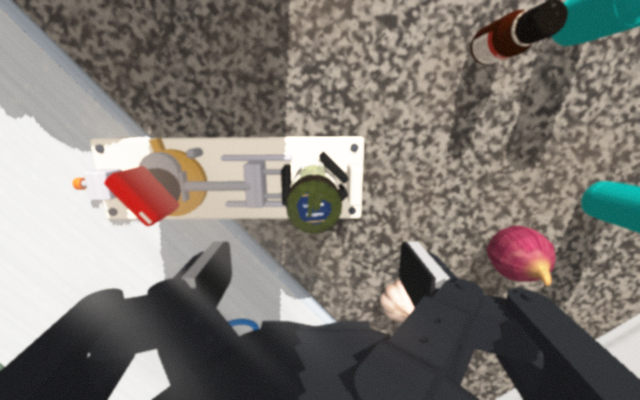

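The jar stands upright in the V, released (scene crop (275,190), wrist (315,200)). Now measure the knob precisely.

Run:
```python
from h import *
for c in ["wrist","top","scene"]:
    f=optics.grab_frame(c); P=pts(f); im=f["img"].astype(int)
    red=(im[...,0]>110)&(im[...,1]<70)&(im[...,2]<70); red=cv2.dilate(red.astype(np.uint8),np.ones((3,3)))>0
    m=red&(np.hypot(P[...,0]-549,P[...,1]+91)<40)&(P[...,2]>93)&(P[...,2]<100)
    q=P[m]; rc=cv2.minAreaRect(q[:,:2].astype(np.float32)); 
    w,v=np.linalg.eigh(np.cov(q[:,:2].T)); d=v[:,1]*np.sign(v[0,1]); print(c,m.sum(),np.round(rc[0],1),np.round(rc[1],1),round(rc[2],1),q.mean(0).round(1),np.sqrt(12*w).round(1),np.degrees(np.arctan2(d[1],d[0])))
print(sense()["qpos"])
```

```text
wrist 996 [548.9 -90.8] [51.8 15.2] 26.7 [546.3 -90.4  96.1] [13.1 47. ] 28.930715286656394
top 0 [0. 0.] [0. 0.] 0.0 [nan nan nan] [nan nan] nan
scene 162 [548.8 -93.5] [50.  13.8] 25.9 [548.8 -93.8  94.4] [13.2 48.2] 25.770225945563805
[ 9.66002039e-02  3.54357645e-01  1.78029327e+00  9.81815138e-06
  1.00938257e+00 -1.27609190e+00]
  avg = a.mean(axis, **keepdims_kw)
  ret = um.true_divide(
<stdin>:7: RuntimeWarning: Degrees of freedom <= 0 for slice
  c *= np.true_divide(1, fact)
  c *= np.true_divide(1, fact)
<stdin>:7: RuntimeWarning: Mean of empty slice.
```

Run:
```python
from h import *
print(inc([549.2,-91,190],3.60))
```

```text
([[0.0023, -0.3797, 0.0065], [0.0001, -0.0024, -0.6269]], 9.8167, [580.0, 57.7, 192.5], [-3.1409, -0.0023, 2.9435], [0.4, -0.1, 0.8])
```

Request:
carry_out:
  increments:
    - [[0.001,-0.08,0,0,0,-0.115],[0.001,-0.17,0,0,0,-0.23],[0.002,-0.26,0,0,0,-0.345],[0.002,-0.34,0,0,0,-0.46],[0.0023,-0.38,0,0,0,-0.575]]

```text
clock: 10.23
eef_pos: [548.6, -93.8, 192.8]
tcp_rot: [3.141, -0.002, -2.733]
contact_force: [-0.5, 0.5, 0.5]
opening: 1.001
```

Request:
carry_out:
  increments:
    - [[0,0,0,0,0,-0.052],[0,0,0,0,0,-0.052],[0,0,0,0,0,-0.052]]

```text
clock: 10.48
eef_pos: [549.6, -91.1, 193.1]
tcp_rot: [3.141, -0.001, -2.686]
contact_force: [0.6, 0.2, -0.5]
opening: 0.998
```

Run:
```python
from h import *
print(inc([549.2,-91,85],3.60))
f=optics.grab_frame("wrist"); save(f,"w7.png"); P=pts(f); im=f["img"].astype(int)
red=(im[...,0]>110)&(im[...,1]<70)&(im[...,2]<70)
m=red&(np.hypot(P[...,0]-549,P[...,1]+91)<40)&(P[...,2]>93)&(P[...,2]<100)
q=P[m]; print(cv2.minAreaRect(q[:,:2].astype(np.float32)), sense()["wrist_torque"])
f=optics.grab_frame("scene"); save(f,"sc7.png",(270,160,430,360),4); save(f,"sc7.png",(270,220,400,380),4)
```

```text
([[0.0006, 0.0005, 0.2701], [0.0009, -0.001, -0.0025]], 10.4833, [549.6, -91.1, 193.1], [3.1407, -0.0011, -2.6858], [0.6, 0.2, -0.5])
((548.6259765625, -92.62411499023438), (49.564239501953125, 15.31558895111084), 25.3322696685791) [-0.00191966  0.01792507 -0.02292686]
```

View pics/w7.png

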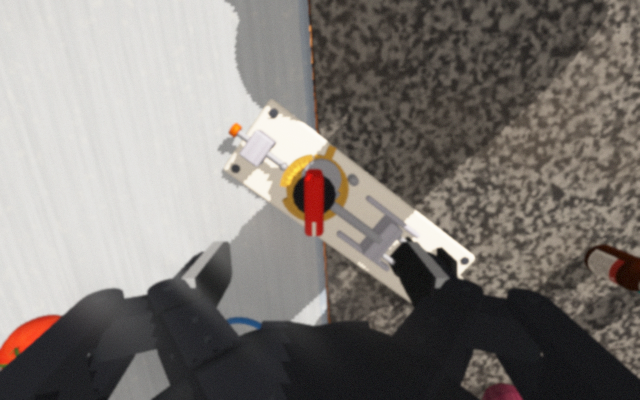

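View pics/sc7.png

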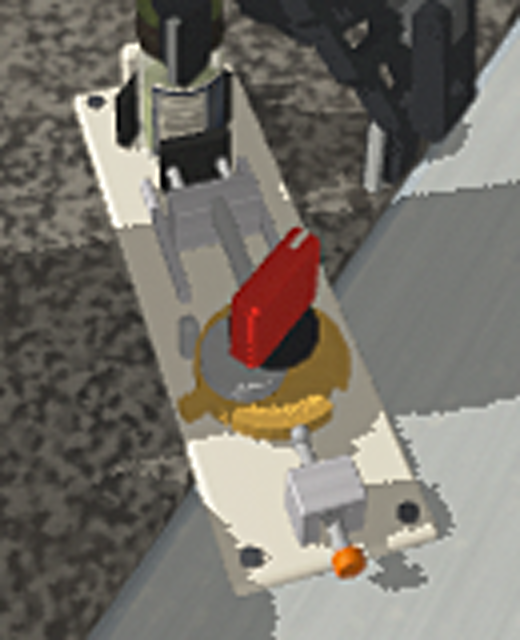

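Run:
```python
from h import *
f=optics.grab_frame("wrist"); save(f,"w8.png",(260,130,390,230),6)
def onz(u,v,z):
    d=f["R"].T@np.array([(u-f["cx"])/foc(f),(v-f["cy"])/foc(f),1]); C=-f["R"].T@f["t"]; return C+d*(z-C[2])/d[2]
for n,u,v in [("lug",330,152),("post",353,180),("pin",287,167)]:
    p=onz(u,v,28); e=p[:2]-[549.4,-91]; print(n,p.round(1),np.hypot(*e),np.degrees(np.arctan2(e[1],e[0])))
# polar unwrap of cam plate
im=f["img"]; W=np.zeros((60,360,3),np.uint8)
for a in range(360):
    for i,rr in enumerate(np.linspace(20,50,60)):
        u,v=proj(f,[549.4+rr*np.cos(np.radians(a)),-91+rr*np.sin(np.radians(a)),28]); W[i,a]=im[int(round(v)),int(round(u))]
cv2.imwrite("pics/pol.png",cv2.resize(W[:,:,::-1],(720,240)))
```

```text
lug [508.4 -93.5  28. ] 41.064685253965315 -176.5022139692294
post [523.5 -59.   28. ] 41.14116254151558 128.93872510008262
pin [ 541.5 -126.2   28. ] 36.09990100358199 -102.68137782738967
```

View pics/w8.png

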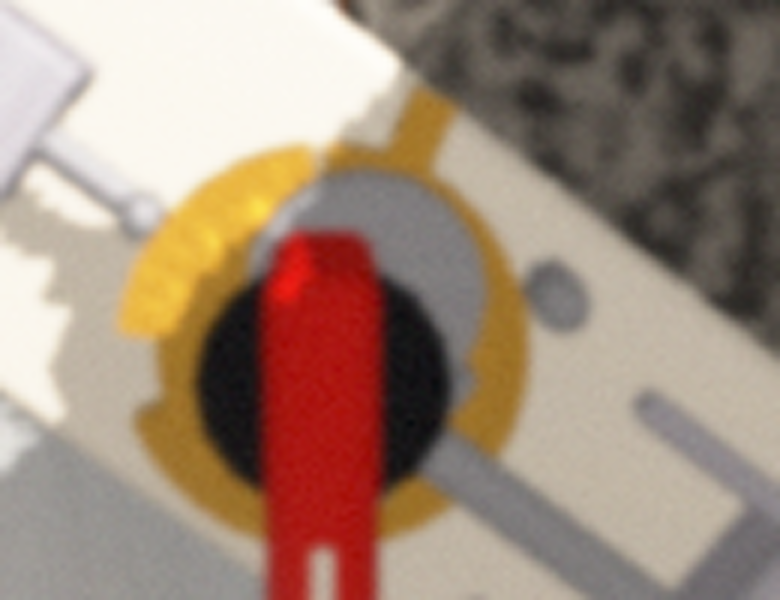

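View pics/pol.png

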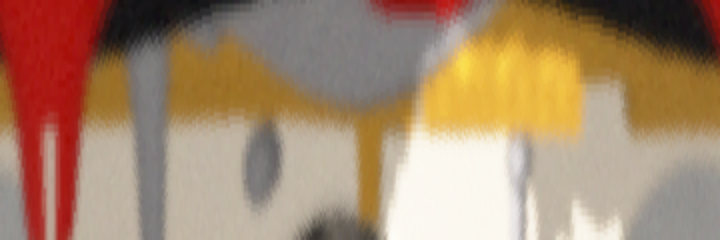

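Bar (wrist col 314) is aligned with the jaws' centre line. From the unwrapped cam, the lug (~182°) should reach the post (~138°) at about 0.72–0.76 rad. So the pin should drop at about 0.6–0.68 rad.

Request:
carry_out:
  increments:
    - [[0,0,0.07,0,0,0],[0,0,0.15,0,0,0],[0,0,0.22,0,0,0],[0,0,0.26,0,0,0],[0,0,0.267,0,0,0]]

```text
clock: 11.05
eef_pos: [548.0, -90.0, 83.9]
tcp_rot: [3.139, -0.004, -2.683]
contact_force: [-0.4, 0.8, 0.2]
opening: 0.999
```

Request:
carry_out:
  increments:
    - [[0,0,0,0,0,0],[0,0,0,0,0,0],[0,0,0,0,0,0]]

```text
clock: 11.3
eef_pos: [551.1, -91.0, 88.4]
tcp_rot: [-3.14, 0.002, -2.683]
contact_force: [-0.2, 0.9, -0.2]
opening: 1.003
```

Request:
carry_out:
  increments:
    - [[0,0,0,0,0,0],[0,0,0,0,0,0],[0,0,0,0,0,0],[0,0,0,0,0,0],[0,0,0,0,0,0]]
  hand: 1
  squeeze: 45

```text
clock: 11.72
eef_pos: [550.1, -91.1, 87.3]
tcp_rot: [-3.141, 0.0, -2.683]
contact_force: [0.4, 0.5, 0.3]
opening: 0.294
```

Request:
carry_out:
  increments:
    - [[0,0,0,0,0,0],[0,0,0,0,0,0],[0,0,0,0,0,0],[0,0,0,0,0,0],[0,0,0,0,0,0]]

```text
clock: 12.13
eef_pos: [550.4, -91.7, 87.4]
tcp_rot: [-3.141, 0.0, -2.683]
contact_force: [0.3, -4.6, 2.6]
opening: 0.181
```

Run:
```python
from h import *
s=sense(); print(inc([549.2,-91,85],3.60),s["wrist_torque"],s["opening"]*85)
f=optics.grab_frame("scene"); save(f,"sc9.png",(270,220,400,380),4)
```

```text
([[0.002, 0.0028, 0.0059], [-0.001, 0.0003, 0.0001]], 12.1333, [550.4, -91.7, 87.4], [-3.1406, 0.0004, -2.6831], [0.3, -4.6, 2.6]) [-0.66765736  0.10395986 -0.05089486] 15.376733474474912
```

View pics/sc9.png

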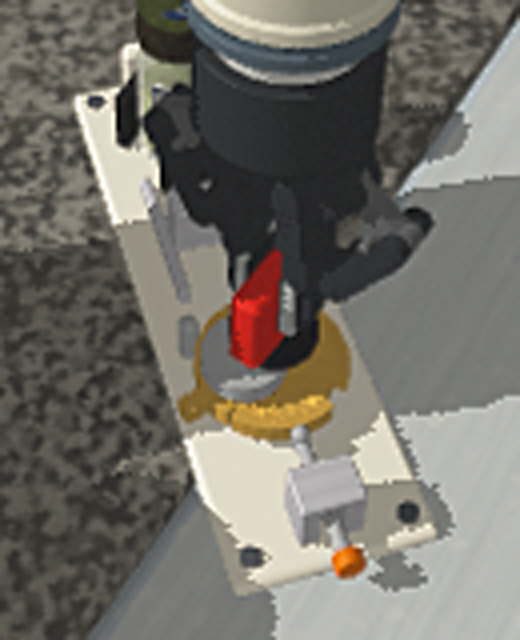

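Knob gripped (opening 15.4 mm, pads on both faces in the crop at (240–290,300)). Now turn clockwise in small steps, reading the torque.

Request:
carry_out:
  increments:
    - [[0,-0.0015,0,0,0,0.03],[0,-0.0015,0,0,0,0.06],[0,-0.0015,0,0,0,0.1],[0,-0.0015,0,0,0,0.1]]

```text
clock: 12.52
eef_pos: [550.4, -91.8, 87.3]
tcp_rot: [-3.141, 0.0, -2.789]
contact_force: [-1.3, -3.9, 4.6]
opening: 0.176
```

```bash
cat > t.py <<'E'
from h import *
s=sense(); print(round(s["clock"],2),"turned",round(-2.6831-s["tcp_rot"][2],4),"T",s["wrist_torque"].round(3) if hasattr(s["wrist_torque"],"round") else s["wrist_torque"],"F",np.round(s["contact_force"],1),np.round(s["eef_pos"],1),round(s["opening"]*85,2))
E
python3 t.py
```

```text
12.52 turned 0.1064 T [-0.347  0.222  0.005] F [-1.3 -3.9  4.6] [550.4 -91.8  87.3] 15.0
```

Request:
carry_out:
  increments:
    - [[0,0,0,0,0,0.04],[0,0,0,0,0,0.08],[0,0,0,0,0,0.1],[0,0,0,0,0,0.1]]

```text
clock: 12.85
eef_pos: [550.5, -91.8, 87.4]
tcp_rot: [-3.141, 0.0, -2.892]
contact_force: [-1.1, -3.2, 5.2]
opening: 0.178
```

```bash
python3 t.py
python3 - <<'E'
from h import *
f=optics.grab_frame("scene"); save(f,"sc10.png",(270,220,400,380),4)
E
```

```text
12.85 turned 0.2094 T [-0.395  0.171  0.23 ] F [-1.1 -3.2  5.2] [550.5 -91.8  87.4] 15.15
```

View pics/sc10.png

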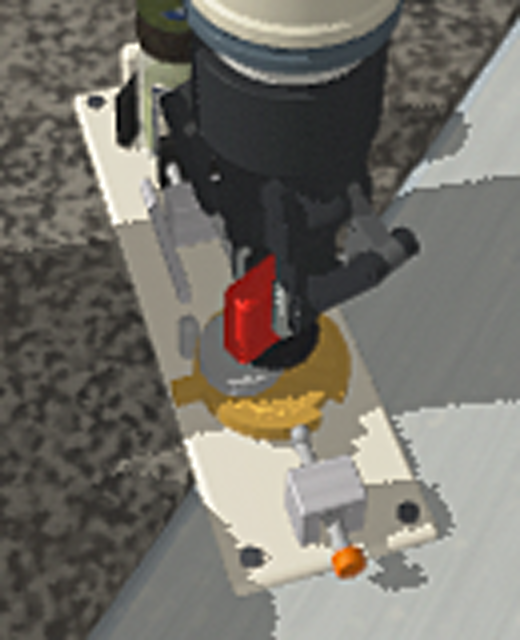

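The cam follows: lug at (185,390), moving towards the post at (187,335). Torque is now 0.23. Continue.

Request:
carry_out:
  increments:
    - [[0,0,0,0,0,0.04],[0,0,0,0,0,0.08],[0,0,0,0,0,0.1],[0,0,0,0,0,0.1]]

```text
clock: 13.23
eef_pos: [550.5, -91.9, 87.4]
tcp_rot: [-3.141, 0.0, -2.997]
contact_force: [0.3, -3.2, 4.7]
opening: 0.177
```

Request:
carry_out:
  increments:
    - [[0,0,0,0,0,0.04],[0,0,0,0,0,0.08],[0,0,0,0,0,0.1],[0,0,0,0,0,0.1]]

```text
clock: 13.57
eef_pos: [550.5, -92.0, 87.4]
tcp_rot: [-3.141, 0.0, -3.102]
contact_force: [-0.7, -3.9, 5.1]
opening: 0.18
```

```bash
python3 t.py
```

```text
13.57 turned 0.4187 T [-0.511  0.142  0.192] F [-0.7 -3.9  5.1] [550.5 -92.   87.4] 15.34
```

Request:
carry_out:
  increments:
    - [[0,0,0,0,0,0.02],[0,0,0,0,0,0.04],[0,0,0,0,0,0.04]]

```text
clock: 13.82
eef_pos: [550.5, -92.0, 87.4]
tcp_rot: [-3.141, 0.0, 3.14]
contact_force: [-1.9, -3.9, 5.2]
opening: 0.182
```

```bash
python3 t.py
python3 - <<'E'
from h import *
f=optics.grab_frame("scene"); save(f,"sc11.png",(270,220,400,380),4)
E
```

```text
13.82 turned -5.8229 T [-0.534  0.077  0.245] F [-1.9 -3.9  5.2] [550.5 -92.   87.4] 15.46
```

View pics/sc11.png

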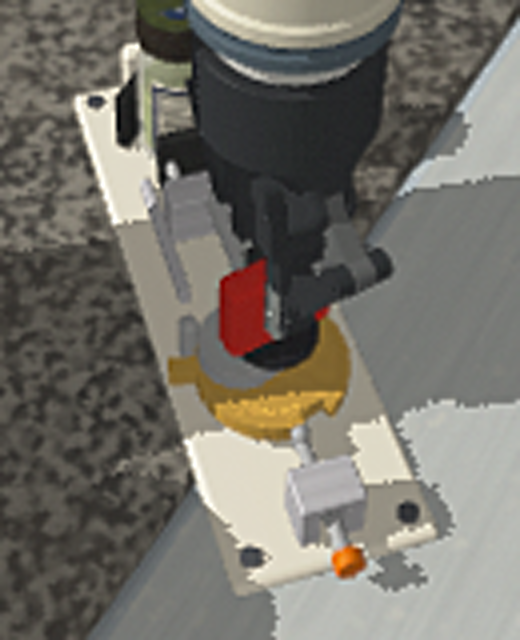

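```bash
sed -i 's/round(-2.6831-s\["tcp_rot"\]\[2\],4)/round((-2.6831-s["tcp_rot"][2])%6.28319,4)/' t.py; python3 t.py
```

```text
13.87 turned 0.4594 T [-0.499  0.18   0.234] F [-0.9 -3.4  5.3] [550.5 -92.   87.4] 14.97
```

Request:
carry_out:
  increments:
    - [[0,0,0,0,0,0.02],[0,0,0,0,0,0.04],[0,0,0,0,0,0.04]]

```text
clock: 14.12
eef_pos: [550.5, -92.0, 87.4]
tcp_rot: [-3.141, 0.001, 3.098]
contact_force: [-0.7, -4.4, 5.1]
opening: 0.18
```

```bash
python3 t.py
```

```text
14.12 turned 0.5021 T [-0.527  0.1    0.285] F [-0.7 -4.4  5.1] [550.5 -92.   87.4] 15.26
```

Request:
carry_out:
  increments:
    - [[0,0,0,0,0,0.02],[0,0,0,0,0,0.04],[0,0,0,0,0,0.04]]

```text
clock: 14.37
eef_pos: [550.5, -92.0, 87.4]
tcp_rot: [-3.141, 0.001, 3.056]
contact_force: [-1.1, -5.8, 5.3]
opening: 0.175
```

```bash
python3 t.py
python3 - <<'E'
from h import *
f=optics.grab_frame("scene"); save(f,"sc12.png",(270,220,400,380),4)
f=optics.grab_frame("top"); save(f,"tp12.png",(370,190,450,260),8)
E
```

```text
14.37 turned 0.5442 T [-0.524  0.084  0.198] F [-1.1 -5.8  5.3] [550.5 -92.   87.4] 14.86
```

View pics/sc12.png

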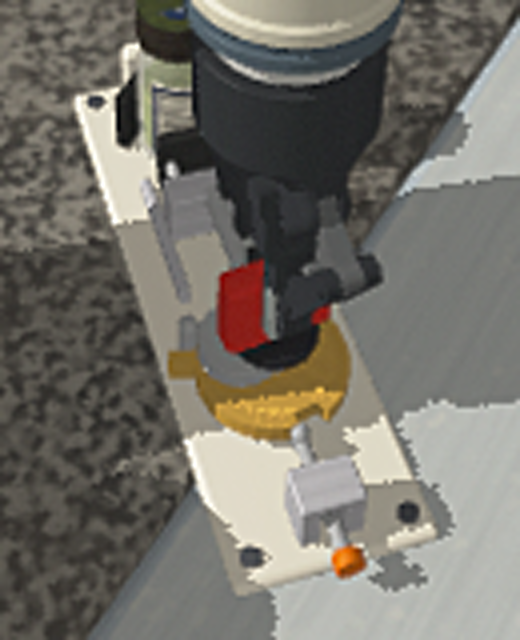

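Request:
carry_out:
  increments:
    - [[0,0,0,0,0,0.015],[0,0,0,0,0,0.03],[0,0,0,0,0,0.03]]

```text
clock: 14.72
eef_pos: [550.5, -92.1, 87.4]
tcp_rot: [-3.141, 0.001, 3.025]
contact_force: [-1.5, -5.0, 5.1]
opening: 0.182
```

```bash
cat > t2.py <<'E'
from h import *
import sys
T=[]
for i in range(3):
    f=optics.grab_frame("scene"); T.append(sense()["wrist_torque"][2])
print("Tz",np.round(T,3),np.mean(T).round(3))
im=f["img"].astype(int); o=(im[...,0]>170)&(im[...,1]>60)&(im[...,1]<140)&(im[...,2]<60)&(np.mgrid[0:400,0:640][0]>345)&(np.mgrid[0:400,0:640][1]<375)&(np.mgrid[0:400,0:640][1]>340)
v,u=np.nonzero(o); print("button",o.sum(),u.mean().round(2),v.mean().round(2))
save(f,sys.argv[1],(270,220,400,380),4)
E
python3 t.py; python3 t2.py sc13.png
```

```text
14.72 turned 0.5755 T [-0.616  0.14   0.162] F [-1.5 -5.   5.1] [550.5 -92.1  87.4] 15.5
Tz [0.091 0.109 0.087] 0.096
button 22 355.41 358.82
```

Request:
carry_out:
  increments:
    - [[0,0,0,0,0,0.015],[0,0,0,0,0,0.03],[0,0,0,0,0,0.03]]

```text
clock: 15.12
eef_pos: [550.5, -92.1, 87.4]
tcp_rot: [-3.141, 0.001, 2.993]
contact_force: [-1.6, -5.3, 4.9]
opening: 0.179
```

```bash
python3 t.py; python3 t2.py sc14.png
```

```text
15.12 turned 0.6071 T [-0.65   0.188  0.022] F [-1.6 -5.3  4.9] [550.5 -92.1  87.4] 15.2
Tz [0.056 0.061 0.061] 0.059
button 21 355.33 358.1
```

View pics/sc14.png

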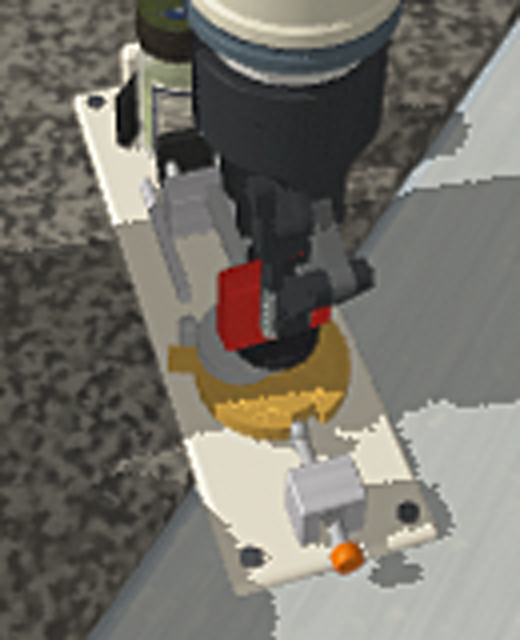

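Torque is dipping (0.28 → 0.06), and the button has started to sink. Continue in finer steps.

Request:
carry_out:
  increments:
    - [[0,0,0,0,0,0.01],[0,0,0,0,0,0.02],[0,0,0,0,0,0.02]]

```text
clock: 15.52
eef_pos: [550.5, -92.1, 87.4]
tcp_rot: [-3.141, 0.001, 2.972]
contact_force: [-0.7, -5.2, 5.7]
opening: 0.178
```

```bash
python3 t.py; python3 t2.py sc15.png
```

```text
15.52 turned 0.6278 T [-0.644  0.123  0.067] F [-0.7 -5.2  5.7] [550.5 -92.1  87.4] 15.15
Tz [0.003 0.045 0.069] 0.039
button 20 354.9 357.35
```

Request:
carry_out:
  increments:
    - [[0,0,0,0,0,0.01],[0,0,0,0,0,0.02],[0,0,0,0,0,0.02]]

```text
clock: 15.92
eef_pos: [550.5, -92.1, 87.4]
tcp_rot: [-3.141, 0.001, 2.951]
contact_force: [-1.7, -5.6, 5.5]
opening: 0.182
```

```bash
python3 t.py; python3 t2.py sc16.png
```

```text
15.92 turned 0.6488 T [-0.668  0.129  0.021] F [-1.7 -5.6  5.5] [550.5 -92.1  87.4] 15.45
Tz [-0.018  0.047  0.014] 0.014
button 23 354.39 356.13
```

View pics/sc16.png

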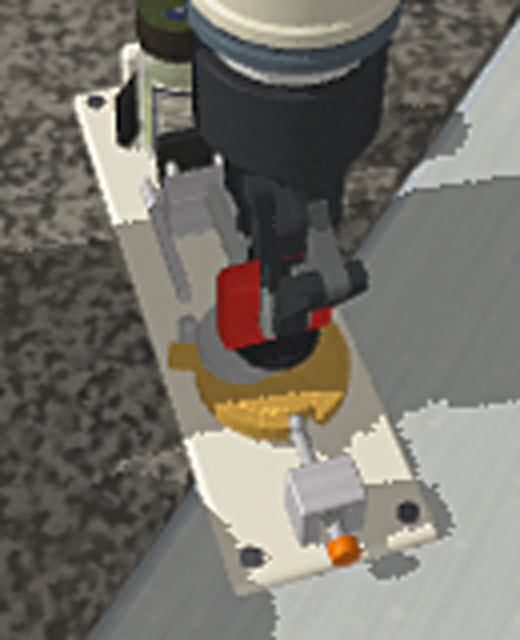

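Request:
carry_out:
  increments:
    - [[0,0,0,0,0,0.01],[0,0,0,0,0,0.015],[0,0,0,0,0,0.015]]

```text
clock: 16.32
eef_pos: [550.5, -92.1, 87.4]
tcp_rot: [-3.141, 0.001, 2.936]
contact_force: [0.0, -5.4, 5.8]
opening: 0.18
```

```bash
python3 t.py; python3 t2.py sc17.png
python3 - <<'E'
from h import *
f=optics.grab_frame("scene"); d=np.array([.195,.981,0]); b=np.array([549.4,-91,25])-95*d; print(proj(f,b),proj(f,b+6*d))
E
```

```text
16.32 turned 0.6638 T [-0.595  0.098  0.183] F [ 0.  -5.4  5.8] [550.5 -92.1  87.4] 15.34
Tz [0.183 0.273 0.232] 0.229
button 21 354.33 356.1
(np.float64(355.1281514573529), np.float64(355.9096516285937)) (np.float64(353.8742464229267), np.float64(352.6662895443553))
```

The torque has come back (0.23), and the button has stopped sinking at about 3 px (≈5–6 mm). One small step for margin, then check.

Request:
carry_out:
  increments:
    - [[0,0,0,0,0,0.01],[0,0,0,0,0,0.02],[0,0,0,0,0,0.02]]

```text
clock: 16.77
eef_pos: [550.5, -92.1, 87.4]
tcp_rot: [-3.141, 0.001, 2.915]
contact_force: [-0.3, -5.9, 5.8]
opening: 0.183
```

```bash
python3 t.py; python3 t2.py sc18.png
```

```text
16.77 turned 0.685 T [-0.687  0.169  0.288] F [-0.3 -5.9  5.8] [550.5 -92.1  87.4] 15.52
Tz [0.18  0.275 0.249] 0.235
button 21 354.33 356.1
```

View pics/sc18.png

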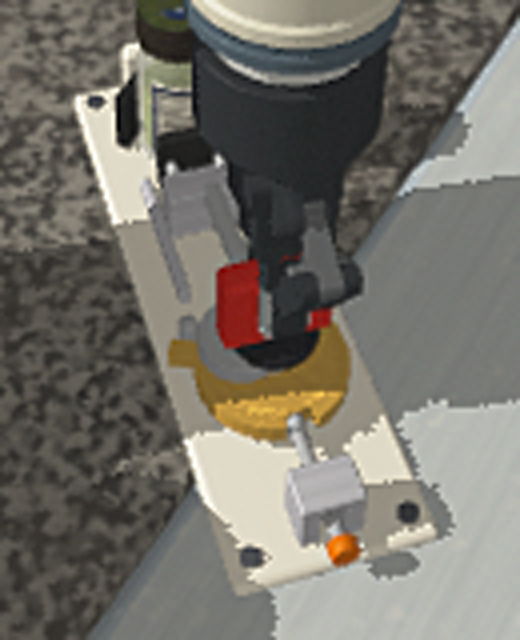

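The pin is seated in the notch (tip at (297,425)), the torque is back and no stop is felt. Release and lift.

Request:
carry_out:
  increments:
    - [[0,0,0,0,0,0],[0,0,0,0,0,0],[0,0,0,0,0,0],[0,0,0,0,0,0],[0,0,0,0,0,0]]
  hand: 0

```text
clock: 17.33
eef_pos: [550.2, -91.4, 86.9]
tcp_rot: [3.141, -0.0, 2.914]
contact_force: [0.5, -0.4, 0.3]
opening: 0.873
```

Request:
carry_out:
  increments:
    - [[0,0,0,0,0,0],[0,0,0,0,0,0],[0,0,-0.03,0,0,0],[0,0,-0.1,0,0,0],[0,0,-0.18,0,0,0]]

```text
clock: 17.75
eef_pos: [549.0, -91.4, 159.1]
tcp_rot: [-3.141, -0.004, 2.914]
contact_force: [0.4, -0.3, 0.5]
opening: 1.0
```

Request:
carry_out:
  increments:
    - [[0,0,-0.08,0,0,0],[0,0,-0.16,0,0,0],[0,0,-0.2,0,0,0],[0,0,-0.2,0,0,0]]

```text
clock: 18.08
eef_pos: [552.5, -91.9, 244.4]
tcp_rot: [3.141, 0.008, 2.914]
contact_force: [0.6, 0.3, -0.0]
opening: 1.001
```

```bash
python3 t.py; python3 t2.py sc19.png
python3 - <<'E'
from h import *
f=optics.grab_frame("wrist"); save(f,"w19.png")
for n in ["spice_jar","jar_center","syrup_bottle","garlic","red_onion"]:
    print(n,[(np.round(d["point"],1).tolist(),round(d["confidence"],2)) for d in nets.tip_of(n,"scene")])
P=pts(f); im=f["img"].astype(int)
red=(im[...,0]>110)&(im[...,1]<70)&(im[...,2]<70)
m=red&(np.hypot(P[...,0]-549,P[...,1]+91)<40)&(P[...,2]>93)&(P[...,2]<100)
q=P[m]; print(cv2.minAreaRect(q[:,:2].astype(np.float32)))
E
```

```text
18.08 turned 0.6859 T [-0.003 -0.002 -0.007] F [ 0.6  0.3 -0. ] [552.5 -91.9 244.4] 85.08
Tz [-0.003  0.027 -0.014] 0.003
button 21 354.33 356.1
spice_jar [([667.0, 383.1, -1.8], 0.74), ([474.8, 346.0, -0.0], 0.67)]
jar_center [([472.9, 344.8, 50.4], 0.94), ([672.3, 385.4, 50.2], 0.72), ([578.8, 57.6, 63.0], 0.67)]
syrup_bottle [([476.3, 261.8, 0.7], 0.63), ([522.7, -59.7, 1.3], 0.37)]
garlic [([751.5, 136.8, 0.7], 0.47)]
red_onion [([705.3, 277.7, 0.6], 0.79)]
((548.70068359375, -91.6160888671875), (15.060347557067871, 50.616207122802734), 78.69119262695312)
```

View pics/sc19.png

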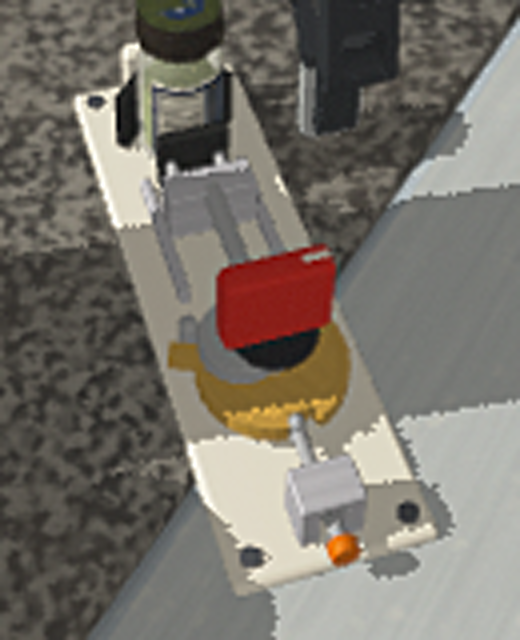

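View pics/w19.png

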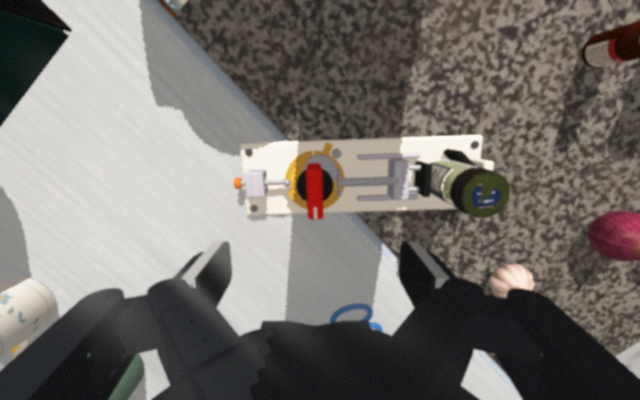

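Knob stays at −11.3° (from ~26°, so ≈0.65 rad) with nothing touching it. The button is sunk, the jaw is on the jar and the jar is upright. Hand in.

```bash
python3 -c "
from h import *
print(r.sign_off())"
```

```text
the job is handed in; nothing more can be done
None
```

The clear spice jar now stands upright in the V nest, and the clamp's jaw stays shut on it with the robot clear. I released the jar before turning the knob, and handed the job in at about 18.4 s.

**Knob:** I turned it clockwise by about 0.68 rad. The torque fell from about 0.28 N m to almost zero around 0.58–0.65 rad as the pin dropped, then came back to about 0.23 N m. I stopped there, before reaching the end stop, so I did not feel the stop itself.

**Last checks, with the gripper open and lifted clear:**
- The knob held at about 0.65 rad, and the orange button stayed sunk. It moved about 2.9 px in the scene camera, against about 3.5 px expected for 6 mm.
- The jar was upright with the jaw against it.
- The network found the amber bottle, garlic, onion and both turquoise jars within a few mm of where they started.

**Weaker readings:** After the clamp closed, the networks' whole-jar search in the scene camera listed only the two turquoise jars. Their jar-centre search did find the spice jar in the nest, but with a confidence of only 0.67; the pictures agree with it. Single wrist-torque readings varied by about 0.05 N m, so the torque figures are approximate.

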